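Unlock the revolving showcase and hold the key turned

ROBOT

A 6-joint arm with a two-finger parallel gripper is mounted at the origin on the work surface. World frame = base frame: x ahead of the robot, y to its left, z up, the work surface at z = 0. Lengths are in m, angles in rad, forces in N, time in s.
With the tool pointing down it reaches from about 0.2 to 0.875 m from the base axis. Payload 3.4 kg.
Tool frame: the origin (TCP) lies between the finger pads; the fingertips stand 25 mm ahead of it and the grasp point (between the pads) lies 6 mm ahead of it (r.nose_length is the z of the fingertips in the tool frame, in m); z points along the fingers, y is the line along which they close (so a half turn about z gives the same grasp; the last joint's range is limited). The gripper opens to 94 mm and grips with 3 to 60 N. Pads are 16 mm wide; open, the fingers measure 119 mm over their backs; the gripper's body (75 mm by 177 mm) begins 78 mm behind the grasp point.
Start: joints at [-1.439, 0.276, 1.505, -0, 1.361, -0.121], TCP at [0.144, -0.557, 0.2] pointing down, gripper open.
Joint ranges: [-2.89, 2.89], [-0.75, 2.08], [0.22, 2.7], [-1.18, 4.32], [0.11, 2.71], [-2.7, 2.7]. Speed limits (rad/s): [2.57, 2.57, 3.14, 3.14, 3.14, 3.14].

INTERFACE

Orientations are given as a unit quaternion [w, x, y, z].
In Python, from plant import r, gripper_to, inverse_kinematics, vision, models, telemetry gives the robot as it stands. Calls block until the motion is done:
- r.move_to(position, orientation): joint-space move of the TCP to a pose.
- r.move_l(position, rot=None, vel=0.15, guard=None): straight line of the TCP; rot=None keeps the orientation; vel is the mean speed in m/s. With guard (N) it stops when the force on the tool has changed by that much, and returns True; else False.
- r.movej(angles): joint-space move.
- gripper_to(opening, f_grip=None): finger opening in m; f_grip is the grip in N (None keeps the last); returns when the fingers have stopped.
- r.hold(seconds).
- inverse_kinematics(position, orientation): joint angles nearest the present ones, or None.
- vision.snapshot(name): name is "side" or "top" or "wrist"; returns the picture (480x640x3 uint8, red, green, blue); there is no depth.
- vision.get_calibration(name): a dict with "fx", "fy", "cx", "cy" (pixels), "position" and "orientation" of the camera in the world. Camera axes: x right, y down, z forward; pixel columns grow to the right and rows downward; lengths in m; the calibration is good to about 2 mm. The wrist camera is an equidistant fisheye: a pixel r from the principal point sees the ray r / f radians off the axis. A picture is of the moment at which its call begins: read the wrist's pose just before it. get_calibration takes no time and is no camera call; for the wrist camera it gives the pose at the moment of the call.
A pose or a line that the arm cannot do raises r.PlanningError and nothing moves.
- r.sign_off(): hands the job in; it is judged then, once.
Trained networks look in the newest picture that a camera, given by its name, has taken for a name from the list of things; names that differ only in an ending like _2 or _b are one class to them, and where a whole thing is asked for, a point or a joint stands for the part that bears it (a point fixed in the world has none). Each returns a list of dicts, best first, with "score" (0 to 1); they miss things now and then, are a little off and sometimes report something else, mostly with a low value. They report only what shows in the picture. A call takes as long as a camera call.
- models.boxes_of(thing, camera): "at" ([x, y, z] in m, in world coordinates, good to about 4 mm: the middle of the surface that is visible of it).
- models.regions_of(thing, camera): "pixels" (480x640 bool, what is visible of it).
- models.mark_of(thing, camera): "at" ([x, y, z] in m, in world coordinates, good to about 4 mm: a listed point, or the origin of a listed thing).
Readings, each from a call of its own:
- telemetry.current_t(): time.
- telemetry.current_joints(): joint angles.
- telemetry.current_dq(): joint speeds.
- telemetry.current_joint_efforts(): joint torques, N m.
- telemetry.current_ee_pos(): TCP position.
- telemetry.current_tool_rot(): TCP orientation.
- telemetry.current_wrist_force(): force on the tool from outside, world axes, zero at the start.
- telemetry.current_torque(): the same for the moment, N m.
- telemetry.current_opening(): finger opening in m.
- telemetry.current_finger_force(): force on a finger pad.
Only numpy, scipy, OpenCV 4.12 (cv2) and the standard library are available. Lean on these libraries where they do the work, as an engineer would, in place of code of your own. Each camera call takes 0.05 s, during which the arm holds its last target. There are 200 camera calls.

TASK

Turn the small revolving glass showcase on the counter until it clicks in square on its plinth with its lock towards you, then take its key, the one with the large square bow, out of the key block and push it fully home in the lock. Turn it a quarter clockwise as far as it goes and finish while still gripping the key and holding it turned against the lock's spring, so that a colleague can raise the lid. Leave the showcase clicked in and the other two keys in the block, and do not push the other things on the counter about.

Things in the scene. Friction and masses are not known exactly. Their poses are not given: they have to be found in the camera images.
- plinth: Fixed black plinth of the showcase, 260 x 260 x 28 mm, square, yaw within 0.2 rad; origin at the centre of its underside, on the vertical turning axis; its front is its -x side, towards the robot. On it turns the glass case, 230 x 230 mm, aluminium top frame and glass lid 131 mm above the counter.
- showcase (a joint): Turning of the case, rad, anticlockwise from above. 0: square on the plinth, lock rail at the plinth's front; this is the place asked for. Detents at 0 and every 1.571 draw it in from about 0.08 either side. Starts between 1.0 and 2.1, so turn it clockwise. Needs 1 to 2 N at a corner post, about 5 N over a click; friction keeps it where it is left.
- post_left (a point): Aluminium corner post (18 mm across, one in each corner, 103 mm to either side of the case's centre lines), to pinch or push when turning the case: the one at the left end of the lock rail as seen by someone facing the lock (case's own x -103, y +103 mm). The point is on its axis, 155 mm above the counter, 14 mm below its top and 24 mm above the frame.
- post_right (a point): The same point on the post at the right end of the lock rail (case's own x -103, y -103 mm).
- keyway (a point): Centre of the keyway's mouth, 137 mm above the counter, 6 mm above the 44 mm wide front rail, 95 mm from the turning axis. z up, y along the keyway's length (11.5 mm), x its width (5.5 mm); at rest y lies along the rail. Straight down, 36 mm deep, mouth chamfered 2 mm. The brass plug is 26 mm across in a 35 mm round bezel.
- lock_plug (a joint): Turning of the lock's plug, rad, clockwise from above: 0 at rest, stop at 1.571; a spring turns it back (0.02 to 0.1 N m). Key play 0.15 rad. Three sticky sprung pins, 9, 16, 23 mm down at one end of the keyway: straight past them takes up to about 15 N, less with a 1 mm, 0.05 rad wiggle. The key fits either way round. As it turns the lid rises, to 7 mm at its edge 24 mm behind the lock.
- showcase_key: The showcase's key, loose, 30 g, upright in the block, bow up: black square bow 36 wide (own y) x 36 tall x 9 mm thick (own x), the largest and only square one; steel blade 30 mm long, 10 wide, 4 thick, round tip. Origin at the blade's tip, z up; the bow spans 30 to 66 mm above it and sits on the block's top. Fully home, it sits on the lock's face.
- key_block: Fixed wooden block 34 x 180 x 40 mm (own x, y, z) with three keyslots in a row 58 mm apart along its own y, at -58, 0 and +58 mm, 34 mm deep, 6 x 12 mm wide; origin at the centre of its underside. Any of the keys can stand in any of the slots, blade width along y.
- round_key: Another shop key in the block: round black bow 26 mm across, 9 mm thick, standing 26 mm above the block; same blade. Stays in the block.
- narrow_key: Another shop key in the block: narrow black bow 18 wide x 28 tall x 9 mm thick; same blade. Stays in the block.
- phone: Loose bystander: the black phone lying flat, 150 x 72 x 9 mm. Origin at the centre of its underside. Leave it where it is.
- stapler: Loose bystander: the stapler, 130 x 36 x 50 mm. Origin at the centre of its underside. Leave it where it is.
- carton_low: Loose bystander: the low white carton, 120 x 45 x 34 mm. Origin at the centre of its underside. Leave it where it is.
- carton_tall: Loose bystander: the tall carton, 50 x 85 x 110 mm. Origin at the centre of its underside. Leave it where it is.
- sanitiser: Loose bystander: the small bottle, 56 across and 140 mm. Origin at the centre of its underside. Leave it where it is.
- tape_roll: Loose bystander: the roll of tape lying flat, 96 across and 24 mm. Origin at the centre of its underside. Leave it where it is.

How it is judged:
On the way, in this order (a step that is already met when the one before it is completed fails the run):
1. the showcase is clicked in with its lock at the front of the plinth, the key not yet in the lock (value of joint showcase between -0.07 and 0.07 rad and distance between showcase_key and keyway above 0.06 m), for 0.2 s.
2. the showcase's key is fully home in the lock, the showcase still clicked in (value of joint showcase between -0.07 and 0.07 rad and z of showcase_key in the frame of keyway below -0.027 m and x of showcase_key in the frame of keyway between -0.005 and 0.005 m and y of showcase_key in the frame of keyway between -0.005 and 0.005 m and angle between showcase_key's own z axis and vertical below 0.15 rad), for 0.1 s.
3. the key, still home, is turned a quarter clockwise (all of step 2 and value of joint lock_plug above 1.35 rad), for 0.3 s.
At the end, for the whole second after the job is handed in: Showcase within 0.07 rad of its front detent; square-bowed key upright, at least 27 mm deep in the lock and within 5 mm of its axis; plug held more than 1.35 rad clockwise with the fingers gripping the key (over 2 N) through the last second; other two keys still in the block (all of step 3 and contact force between the fingers and showcase_key above 2 N and z of each of round_key, narrow_key in the frame of key_block below 0.02 m); the arm keeps its last pose, push and grip.
It fails at once if one of the other two keys is pulled out of the block (distance of any of round_key, narrow_key from where it was at the start of the episode above 0.03 m).
It fails at once if a bystander is pushed about (more than 4 cm) (distance of any of phone, stapler, carton_low, carton_tall, sanitiser, tape_roll from where it was at the start of the episode above 0.04 m).
It also fails if it takes over 72 s, if anything falls off the work surface, if the arm or the gripper's body presses on something with over 40 N, if the wrist force passes 120 N, or if a joint passes its speed limit or range.

## Working session

There is one attempt and no reset: what is moved stays moved. The work goes in short steps, each a Python script; the robot and the scene stay as the last script left them, time stands still between calls to the robot, and variables do not carry over. Pictures are saved under pics/ and viewed, at most 10 in all, crops included, and the job is handed in when it is done.

```bash
ls; mkdir -p pics; python3 - <<'E'
from plant import r, gripper_to, inverse_kinematics, vision, models, telemetry
import cv2,numpy as np
ims=[]
for c in ("top","side"):
    im=vision.snapshot(c); ims.append(im)
    cv2.imwrite(f"pics/{c}0.png",im[:,:,::-1])
    k=vision.get_calibration(c); print(c,{a:np.round(b,3).tolist() for a,b in k.items()})
    for n in "plinth post_left post_right keyway showcase_key key_block round_key narrow_key phone stapler carton_low carton_tall sanitiser tape_roll".split():
        print(c,n,[(np.round(d["at"],3).tolist(),round(d["score"],2)) for d in models.mark_of(n,c)[:3]])
print(telemetry.current_t(), telemetry.current_tool_rot())
E
```

```text
pics
top {'fx': 460.132, 'fy': 460.132, 'cx': 318.814, 'cy': 243.56, 'position': [0.481, 0.024, 1.299], 'orientation': [-0.026, 0.715, -0.699, 0.016]}
top plinth [([0.63, 0.171, 0.003], 0.78), ([0.66, 0.027, 0.155], 0.24)]
top post_left [([0.485, 0.141, 0.155], 0.73)]
top post_right [([0.656, 0.03, 0.154], 0.69)]
top keyway [([0.573, 0.082, 0.139], 0.64)]
top showcase_key [([0.625, 0.171, 0.004], 0.54), ([0.475, -0.336, 0.016], 0.46)]
top key_block [([0.486, -0.282, 0.0], 0.65)]
top round_key [([0.577, 0.083, 0.14], 0.52), ([0.49, -0.28, 0.009], 0.38)]
top narrow_key [([0.501, -0.227, 0.009], 0.35), ([0.697, -0.274, -0.0], 0.3)]
top phone [([0.396, 0.443, -0.0], 0.72)]
top stapler []
top carton_low [([0.364, -0.145, -0.002], 0.65), ([0.392, 0.438, -0.002], 0.21)]
top carton_tall []
top sanitiser [([0.773, -0.177, 0.002], 0.92), ([0.396, 0.443, -0.0], 0.43)]
top tape_roll []
side {'fx': 486.337, 'fy': 486.337, 'cx': 319.898, 'cy': 233.901, 'position': [0.296, -0.576, 0.883], 'orientation': [-0.337, 0.915, -0.209, 0.073]}
side plinth [([0.628, 0.168, -0.002], 0.83), ([0.492, -0.282, 0.01], 0.42)]
side post_left [([0.483, 0.141, 0.158], 0.86)]
side post_right [([0.663, 0.026, 0.155], 0.98)]
side keyway []
side showcase_key [([0.477, -0.338, 0.008], 0.53)]
side key_block [([0.486, -0.274, -0.0], 0.9), ([0.776, -0.176, 0.004], 0.65)]
side round_key [([0.49, -0.283, 0.012], 0.44)]
side narrow_key [([0.501, -0.22, 0.009], 0.39)]
side phone [([0.393, 0.442, -0.002], 0.97), ([0.699, -0.277, -0.002], 0.17)]
side stapler [([0.702, -0.276, -0.001], 0.87)]
side carton_low [([0.361, -0.146, 0.002], 0.85), ([0.358, 0.273, 0.001], 0.64)]
side carton_tall [([0.647, 0.422, 0.0], 0.62)]
side sanitiser [([0.774, -0.174, 0.004], 0.79)]
side tape_roll [([0.358, 0.274, 0.004], 0.86), ([0.478, -0.338, 0.008], 0.64)]
1.5 [4.83579061e-05 9.92023081e-01 1.26056355e-01 8.39677674e-06]
```

View pics/top0.png

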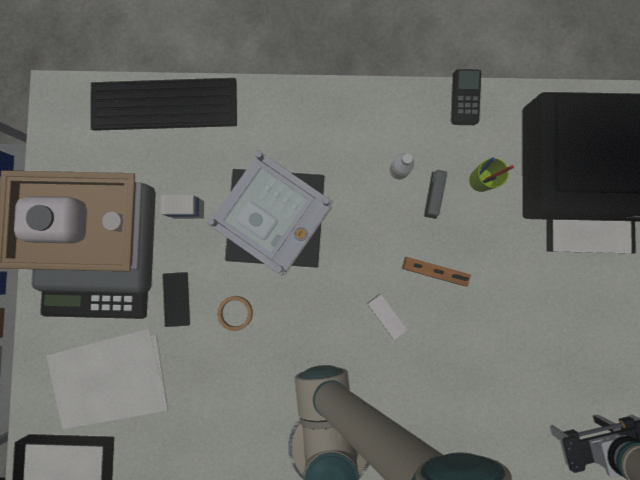

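View pics/side0.png

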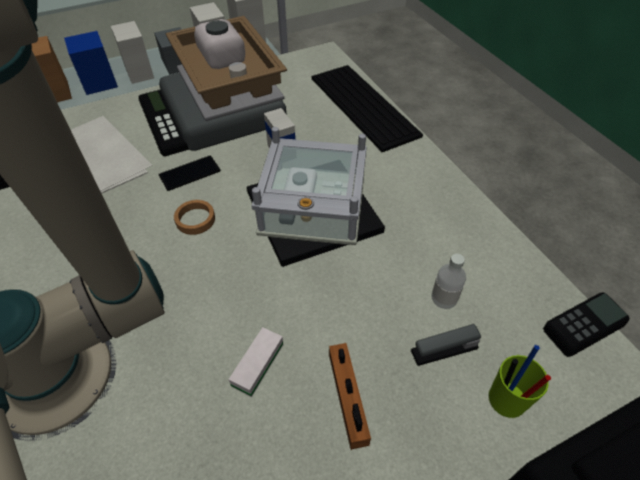

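The top view shows the case turned with its lock at (301,234), the plinth corners around it, and the block at (403–470, 258–285). The side view shows the square bow in the nearest slot at (357,417). Next I fix the plinth and case geometry and check reachability.

```bash
cat > h.py <<'E'
from plant import r, gripper_to, inverse_kinematics, vision, models, telemetry
import cv2,numpy as np
from scipy.spatial.transform import Rotation as R
def Q(psi):
    q=(R.from_euler('z',psi)*R.from_euler('x',np.pi)).as_quat(); return q[[3,0,1,2]]
def toplane(uv,cam,z,k=None):
    k=k or vision.get_calibration(cam); uv=np.asarray(uv,float).reshape(-1,2)
    d=(uv-[k["cx"],k["cy"]])/[k["fx"],k["fy"]]
    if cam=="wrist":
        th=np.linalg.norm(d,axis=1,keepdims=True); v=np.c_[d/th*np.sin(th),np.cos(th)]
    else: v=np.c_[d,np.ones(len(d))]
    q=np.array(k["orientation"]); v=R.from_quat(q[[1,2,3,0]]).apply(v); p=np.array(k["position"])
    return (p+v*((z-p[2])/v[:,2:]))[:,:2]
def rect(mask,cam,z,k=None):
    m,n=cv2.connectedComponentsWithStats(mask.astype(np.uint8))[1:3]
    pts=np.argwhere(mask)[:,::-1]
    xy=toplane(pts,cam,z,k)
    return cv2.minAreaRect((xy*1000).astype(np.float32)), xy
E
python3 - <<'E'
from h import *
for c in("top","side"):
    vision.snapshot(c)
    d=models.regions_of("plinth",c)
    for x in d[:1]: print(c,x["score"],x["pixels"].sum(),rect(x["pixels"],c,0.028)[0])
    d=models.regions_of("key_block",c)
    for x in d[:1]: print(c,x["score"],x["pixels"].sum(),rect(x["pixels"],c,0.04)[0])
C=np.array([.628,.170])
for name,a0 in(("L",np.arctan2(.141-.17,.484-.628)),("R",np.arctan2(.028-.17,.659-.628))):
  for off in(0,np.pi):
    print(name,off,[ (lambda q:None if q is None else np.round(q,2).tolist())(inverse_kinematics([*(C+.1457*np.array([np.cos(a),np.sin(a)])),.161],Q(a+off))) for a in(a0,a0-.5,a0-1.05)])
K=C+[-.095,0.0]
for p0 in(0,np.pi):
    print("lock",[ (lambda q:None if q is None else np.round(q,2).tolist())(inverse_kinematics([*K,.168],Q(p0+a))) for a in(0,-.8,-1.57,-1.75)])
E
```

```text
top 0.95 9785 ((641.4945678710938, 181.60562133789062), (327.43353271484375, 316.1422119140625), 77.6218490600586)
top 0.86 844 ((487.828125, -277.629150390625), (188.3697509765625, 38.634605407714844), 76.24248504638672)
side 0.95 12516 ((655.8756103515625, 237.77272033691406), (498.62603759765625, 323.5758972167969), 68.1105728149414)
side 0.68 1919 ((485.296142578125, -282.5354309082031), (191.2678985595703, 38.984405517578125), 75.7449722290039)
L 0 [[0.15, 0.2, 1.71, 0.0, 1.23, -1.62], [0.28, 0.24, 1.66, 0.0, 1.24, -0.99], [0.37, 0.34, 1.51, 0.0, 1.29, -0.35]]
L 3.141592653589793 [[0.15, 0.2, 1.71, -0.0, 1.23, 1.52], [0.28, 0.24, 1.66, -0.0, 1.24, 2.15], None]
R 0 [None, None, [0.01, 0.23, 1.67, 0.0, 1.24, -2.3]]
R 3.141592653589793 [[-0.06, 0.42, 1.37, 0.0, 1.34, -0.28], [-0.07, 0.32, 1.54, -0.0, 1.28, 0.22], [0.01, 0.23, 1.67, -0.0, 1.24, 0.84]]
lock [[0.18, 0.27, 1.59, -0.0, 1.28, 1.76], [0.18, 0.27, 1.59, -0.0, 1.28, 2.56], None, None]
lock [[0.18, 0.27, 1.59, 0.0, 1.28, -1.39], [0.18, 0.27, 1.59, 0.0, 1.28, -0.59], [0.18, 0.27, 1.59, -0.0, 1.28, 0.18], [0.18, 0.27, 1.59, -0.0, 1.28, 0.36]]
```

```bash
python3 - <<'E'
from h import *
im=vision.snapshot("top"); m=models.regions_of("plinth","top")[0]["pixels"]
g=im.max(axis=2); dk=m&(g<45)
dk=cv2.morphologyEx(dk.astype(np.uint8),cv2.MORPH_OPEN,np.ones((3,3)))>0
print(dk.sum(),rect(dk,"top",.028)[0])
print(toplane([(232,169),(325,175),(318,267),(227,260)],"top",.028))
P=np.array([.659,.028]);C=np.array([.629,.171])
print(np.linalg.norm(P-C))
a=np.arctan2(*(P-C)[::-1])
gripper_to(.045,10)
r.move_to([*P,.26],Q(a+np.pi))
k=vision.get_calibration("wrist"); im=vision.snapshot("wrist"); cv2.imwrite("pics/w0.png",im[:,:,::-1])
for n in("post_right","post_left","keyway"):print(n,[(np.round(d["at"],3).tolist(),round(d["score"],2)) for d in models.mark_of(n,"wrist")[:2]])
print(telemetry.current_t())
E
```

```text
0 ((0.0, 0.0), (0.0, 0.0), 0.0)
[[0.76052873 0.29082063]
 [0.74891643 0.02988746]
 [0.49192238 0.04340263]
 [0.50541183 0.29586912]]
0.1461129699924001
post_right [([0.658, 0.029, 0.159], 0.63)]
post_left [([0.485, 0.139, 0.157], 0.65)]
keyway [([0.57, 0.09, 0.138], 0.78)]
5.75
```

View pics/w0.png

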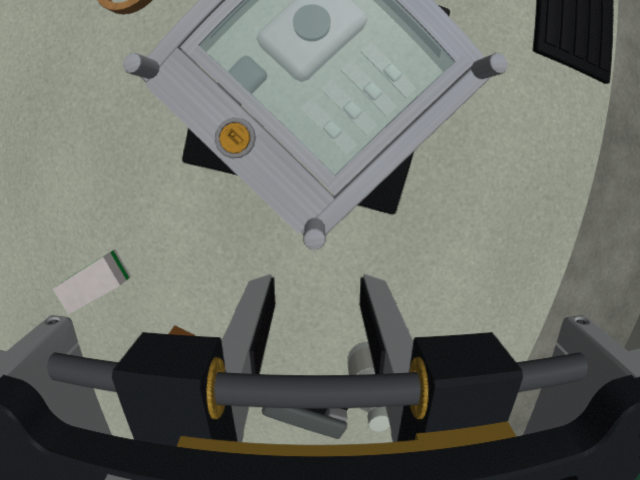

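The picture shows the right post at (315,235), centred between the fingers, with the lock at (235,138). The corners give a plinth yaw of about -0.045 and a joint value of about 1.05. I'll pinch the post and turn.

```bash
python3 - <<'E'
from h import *
P=np.array([.658,.029]);C=np.array([.627,.170])
a=np.arctan2(*(P-C)[::-1]); rad=.1457
pos=lambda a,z=.161:[*(C+rad*np.array([np.cos(a),np.sin(a)])),z]
r.move_l(pos(a,.2),Q(a+np.pi))
print(r.move_l(pos(a),vel=.08,guard=8))
gripper_to(.01,15); print(telemetry.current_opening(),telemetry.current_finger_force(),telemetry.current_ee_pos())
f=-.045-3*np.pi/4
print(a,f)
n=8
for t in np.linspace(a,f,n+1)[1:]:
    g=r.move_l(pos(t),Q(t+np.pi),vel=.06,guard=35)
    print(round(t,2),g,np.round(telemetry.current_wrist_force(),1),round(telemetry.current_t(),2))
    if g: break
vision.snapshot("top")
for n in("post_right","post_left","keyway"):print(n,[(np.round(d["at"],3).tolist(),round(d["score"],2)) for d in models.mark_of(n,"top")[:2]])
E
```

```text
False
0.016163525575936182 15.000270009040833 [0.65814749 0.02758944 0.16128239]
-1.3543813215067924 -2.4011944901923448
-1.49 False [-0.4 -0.6  2.7] 7.97
-1.62 False [-0.4 -1.4  3.3] 8.44
-1.75 False [-1.2 -0.4  4.2] 8.91
-1.88 False [-0.6 -1.1  4.6] 9.38
-2.01 False [-0.9 -0.4  5.8] 9.84
-2.14 False [-1.3 -0.3  6.1] 10.31
-2.27 False [ 1.  -1.   4.2] 10.78
-2.4 False [1.4 0.3 4.4] 11.24
post_right []
post_left [([0.53, 0.277, 0.156], 0.86)]
keyway []
```

```bash
python3 - <<'E'
from h import *
gripper_to(.045); p=telemetry.current_ee_pos(); r.move_l([p[0],p[1],.25],vel=.2)
yaw=-.045
r.move_to([.50,.165,.30],Q(np.pi/2+yaw)) 
im=vision.snapshot("wrist"); cv2.imwrite("pics/w1.png",im[:,:,::-1])
L=[]
for c in("top","side","wrist"):
  if c!="wrist": vision.snapshot(c)
  for n in("post_right","post_left","keyway","plinth"):print(c,n,[(np.round(d["at"],3).tolist(),round(d["score"],2)) for d in models.mark_of(n,c)[:2]])
print(telemetry.current_t())
E
```

```text
top post_right [([0.521, 0.074, 0.155], 0.63)]
top post_left []
top keyway []
top plinth [([0.631, 0.172, 0.002], 0.79)]
side post_right [([0.521, 0.074, 0.152], 0.86), ([0.528, 0.279, 0.158], 0.43)]
side post_left [([0.529, 0.279, 0.155], 0.75)]
side keyway [([0.535, 0.171, 0.138], 0.65)]
side plinth [([0.627, 0.171, 0.0], 0.72), ([0.525, 0.075, 0.154], 0.18)]
wrist post_right [([0.52, 0.077, 0.157], 0.95)]
wrist post_left [([0.53, 0.276, 0.158], 0.77)]
wrist keyway [([0.528, 0.176, 0.137], 0.76)]
wrist plinth [([0.633, 0.167, -0.001], 0.82)]
14.05
```

View pics/w1.png

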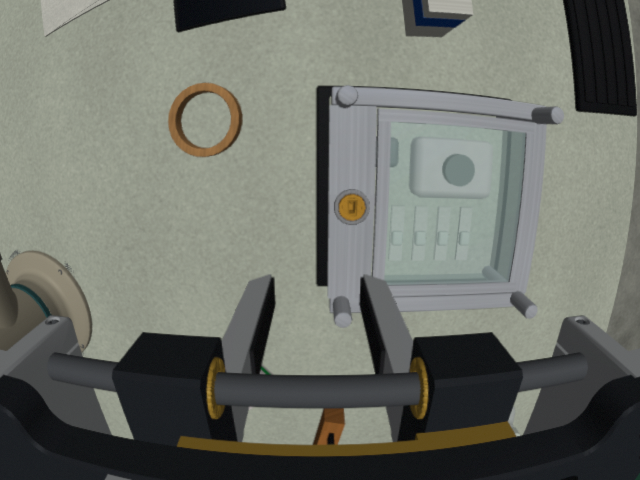

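The case sits square on the plinth: the rail is parallel to the black strip at u≈320, and the lock is at (352,207). Now the key, using a close look first.

```bash
cat >> h.py <<'E'
def brass():
    k=vision.get_calibration("wrist"); im=vision.snapshot("wrist")
    h=cv2.cvtColor(im,cv2.COLOR_RGB2HSV); m=((h[...,0]>12)&(h[...,0]<28)&(h[...,1]>140)&(h[...,2]>80)).astype(np.uint8)
    m=cv2.morphologyEx(m,cv2.MORPH_CLOSE,np.ones((5,5)))
    n,l,s,c=cv2.connectedComponentsWithStats(m)
    out=[]
    for i in range(1,n):
        if s[i,4]>100:
            xy=toplane(np.argwhere(l==i)[:,::-1],"wrist",.137,k)
            (a,b),w,ang=cv2.minAreaRect((xy*1000).astype(np.float32)); ctr,rd=cv2.minEnclosingCircle((xy*1000).astype(np.float32))
            out.append((np.round(ctr,1).tolist(),round(rd,1),np.round(w,1).tolist(),s[i,4],np.round(c[i]).tolist()))
    return im,out
E
python3 - <<'E'
from h import *
print(brass()[1])
r.move_to([.477,-.338,.22],Q(np.pi/2-.21))
k=vision.get_calibration("wrist"); im=vision.snapshot("wrist"); cv2.imwrite("pics/w2.png",im[:,:,::-1])
for n in("showcase_key","round_key","narrow_key","key_block"):
  print(n,[(np.round(d["at"],3).tolist(),round(d["score"],2)) for d in models.mark_of(n,"wrist")[:3]])
  for d in models.regions_of(n,"wrist")[:2]: 
    v,u=np.argwhere(d["pixels"]).mean(0); print("  px",round(u),round(v),d["pixels"].sum(),round(d["score"],2),rect(d["pixels"],"wrist",.04 if n=="key_block" else .076,k)[0])
print(telemetry.current_t())
E
```

```text
[([533.9, 174.2], 12.7, [24.4, 24.0], np.int32(527), [350.0, 207.0]), ([369.5, -42.2], 49.5, [99.1, 19.3], np.int32(392), [212.0, 390.0]), ([618.5, -55.2], 47.5, [10.9, 95.0], np.int32(270), [424.0, 391.0]), ([535.1, -165.0], 246.3, [90.9, 492.6], np.int32(4742), [358.0, 441.0])]
showcase_key []
  px 504 121 3664 0.22 ((680.3948364257812, -275.5204162597656), (32.940670013427734, 132.96311950683594), 80.0167236328125)
round_key [([0.487, -0.282, 0.014], 0.7)]
  px 315 156 274 0.52 ((490.0870361328125, -277.9302673339844), (24.295007705688477, 9.162550926208496), 73.7669677734375)
narrow_key [([0.498, -0.223, 0.01], 0.49)]
key_block [([0.487, -0.278, -0.002], 0.86)]
  px 315 151 5057 0.96 ((489.5255126953125, -279.4521484375), (179.21414184570312, 34.541934967041016), 75.6651840209961)
16.4
```

View pics/w2.png

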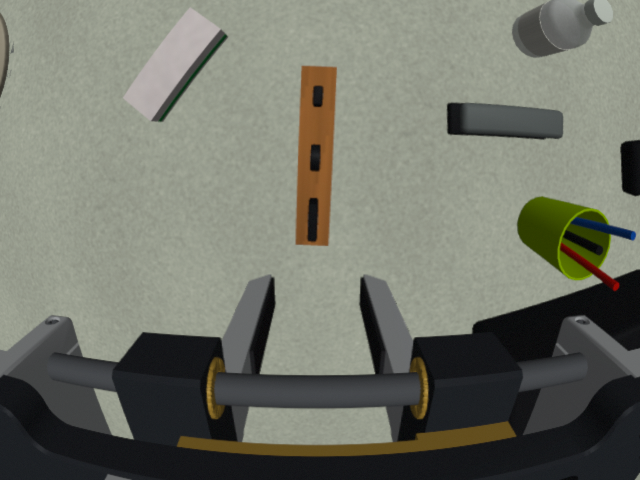

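The picture shows the block with three bows; the long square one is nearest, at (313,219). The block rectangle measures 179x34.5 with yaw -0.25, which fits. That puts the key at about (0.475,-0.335).

```bash
python3 - <<'E'
from h import *
print(toplane([(313,199),(313,241),(313,220)],"wrist",.076))
y=np.array([.247,.969]); K=np.array([.489,-.279])-.058*y; print(K)
q=Q(np.pi/2-.25)
r.move_l([*K,.13],q,vel=.2)
print("hit",r.move_l([*K,.071],q,vel=.06,guard=8))
gripper_to(.0,45); print(telemetry.current_opening(),telemetry.current_finger_force(),np.round(telemetry.current_ee_pos(),4),np.round(telemetry.current_wrist_force(),1))
r.move_l([*K,.13],q,vel=.06)
print(telemetry.current_opening(),np.round(telemetry.current_wrist_force(),1))
r.move_l([*K,.26],q,vel=.25)
yw=-.043
r.move_to([.50,.125,.26],Q(np.pi/2+yw)); r.hold(.2)
im,o=brass(); print(o[:2]); cv2.imwrite("pics/w3.png",im[:,:,::-1])
for n in("post_right","post_left","keyway","showcase_key"):print(n,[(np.round(d["at"],3).tolist(),round(d["score"],2)) for d in models.mark_of(n,"wrist")[:2]])
print(telemetry.current_t(),telemetry.current_opening())
E
```

```text
[[ 0.47980656 -0.31550854]
 [ 0.47155194 -0.35386281]
 [ 0.47573833 -0.33442932]]
[ 0.474674 -0.335202]
hit False
0.0001453781269952923 2.696812626068912 [ 0.4746 -0.3353  0.0715] [-2.4  0.9  5.8]
0.00036617694862160175 [-0.2 -0.   0.9]
[([391.9, 276.9], 18.2, [36.3, 10.1], np.int32(191), [179.0, 57.0]), ([426.2, 253.7], 20.5, [40.8, 11.3], np.int32(238), [223.0, 83.0])]
post_right [([0.52, 0.074, 0.156], 0.77)]
post_left [([0.529, 0.274, 0.156], 0.87)]
keyway [([0.527, 0.177, 0.142], 0.94)]
showcase_key []
22.875 0.0006162075040126693
```

View pics/w3.png

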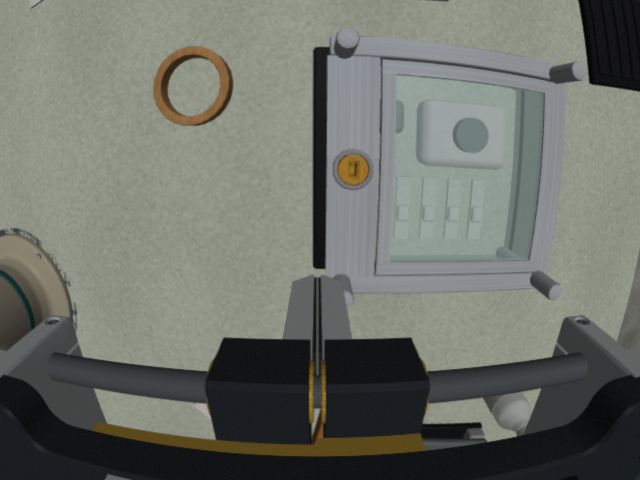

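The fingers closed on nothing. I'll check where the key is.

```bash
python3 - <<'E'
from h import *
im=vision.snapshot("side"); cv2.imwrite("pics/s1.png",cv2.resize(im[300:480,200:520],(800,450),interpolation=cv2.INTER_CUBIC)[:,:,::-1])
for n in("showcase_key","round_key","narrow_key"):print(n,[(np.round(d["at"],3).tolist(),round(d["score"],2)) for d in models.mark_of(n,"side")[:3]])
E
```

```text
showcase_key [([0.524, 0.075, 0.153], 0.55), ([0.355, 0.274, -0.001], 0.45)]
round_key [([0.49, -0.282, 0.011], 0.68)]
narrow_key [([0.504, -0.225, 0.009], 0.39)]
```

View pics/s1.png

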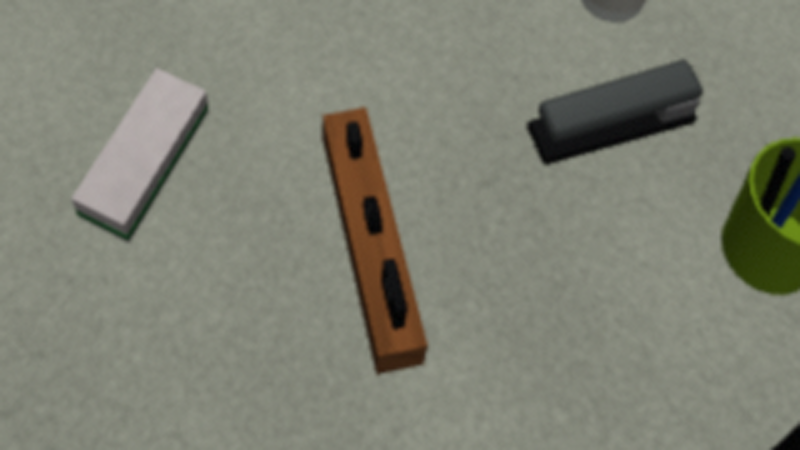

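The key still stands in its slot, untouched. I'll retry, closing in stages with gentle force and reading the openings.

```bash
python3 - <<'E'
from h import *
K=np.array([.4752,-.3348]); q=Q(np.pi/2-.25)
gripper_to(.045,10)
r.move_to([*K,.16],q)
w0=telemetry.current_wrist_force()
print("hit",r.move_l([*K,.070],q,vel=.08,guard=8))
print(np.round(telemetry.current_ee_pos(),4),telemetry.current_tool_rot(),telemetry.current_opening())
for o in(.03,.02,.014,.011,.009,.007):
    gripper_to(o,10); print(o,round(telemetry.current_opening(),4),round(telemetry.current_finger_force(),2),np.round(telemetry.current_wrist_force()-w0,1))
im=vision.snapshot("wrist"); cv2.imwrite("pics/w4.png",im[:,:,::-1])
print(telemetry.current_t())
E
```

```text
hit False
[ 0.4756 -0.3351  0.0706] [6.27500876e-04 7.89746028e-01 6.13433619e-01 1.12389926e-04] 0.04539824198276118
0.03 0.0299 0.0 [-0.  -0.5  1.2]
0.02 0.0198 0.0 [-0.8 -0.6  0.3]
0.014 0.0143 0.0 [-1.3 -0.4  1. ]
0.011 0.0112 0.0 [-0.4  0.4  0.6]
0.009 0.0094 0.06 [-0.4 -0.9 -0.5]
0.007 0.0088 10.0 [ 0.2 -0.2  1.3]
28.925
```

View pics/w4.png

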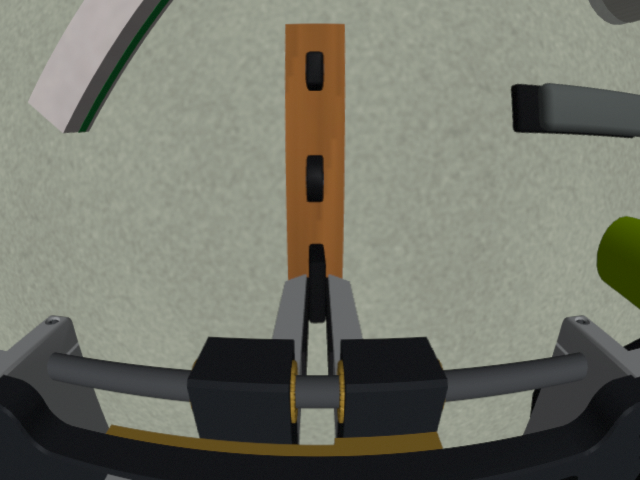

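The bow is now between the fingertips at (317,285), with the opening at 8.8 mm. I'll raise the grip in steps and lift.

```bash
python3 - <<'E'
from h import *
p=lambda s:print(s,round(telemetry.current_opening(),4),round(telemetry.current_finger_force(),2),np.round(telemetry.current_wrist_force(),1))
for f in(20,30): gripper_to(.006,f); p(f)
K=telemetry.current_ee_pos(); q=Q(np.pi/2-.25)
r.move_l([K[0],K[1],.075],vel=.03); p("l")
r.move_l([K[0],K[1],.13],vel=.08); p("up")
r.move_l([K[0],K[1],.26],vel=.25); p("up")
im=vision.snapshot("side")
for n in("showcase_key","round_key","narrow_key"):print(n,[(np.round(d["at"],3).tolist(),round(d["score"],2)) for d in models.mark_of(n,"side")[:3]])
print(telemetry.current_t())
E
```

```text
20 0.008 20.0 [0.7 0.  0. ]
30 0.007 30.0 [-0.5 -0.4  0. ]
l 0.007 30.0 [-0.2  0.8 -1. ]
up 0.0071 30.0 [ 0.3 -0.  -0. ]
up 0.0071 30.0 [-0.1  0.3 -0.6]
showcase_key [([0.475, -0.338, 0.197], 0.71), ([0.488, -0.277, -0.003], 0.63)]
round_key [([0.489, -0.282, 0.012], 0.53)]
narrow_key [([0.499, -0.221, 0.012], 0.58)]
31.3833
```

```bash
python3 - <<'E'
from h import *
yw=-.043
r.move_to([.515,.14,.25],Q(np.pi/2+yw)); r.hold(.2)
e=telemetry.current_ee_pos(); print("tcp",np.round(e,4))
k=vision.get_calibration("wrist"); im,o=brass(); print(o); cv2.imwrite("pics/w5.png",im[100:400,160:480][:,:,::-1].repeat(2,0).repeat(2,1))
np.save("k5.npy",np.r_[k["position"],k["orientation"],e])
for n in("post_right","post_left","keyway","showcase_key"):print(n,[(np.round(d["at"],3).tolist(),round(d["score"],2)) for d in models.mark_of(n,"wrist")[:2]])
print(telemetry.current_t(),telemetry.current_opening())
E
```

```text
tcp [0.5153 0.1392 0.25  ]
[([433.9, 256.5], 18.7, [37.3, 8.4], np.int32(224), [209.0, 95.0]), ([387.2, 258.6], 22.7, [16.5, 45.2], np.int32(235), [148.0, 105.0]), ([533.8, 174.0], 12.8, [24.6, 23.5], np.int32(751), [336.0, 189.0]), ([488.4, -30.3], 41.2, [82.3, 6.2], np.int32(292), [296.0, 392.0]), ([439.6, -126.0], 211.3, [136.2, 422.6], np.int32(4983), [299.0, 440.0])]
post_right [([0.522, 0.072, 0.159], 0.64)]
post_left [([0.529, 0.278, 0.155], 0.81)]
keyway [([0.528, 0.178, 0.14], 0.9)]
showcase_key [([0.514, 0.138, 0.192], 0.56)]
33.575 0.007007159615074158
```

View pics/w5.png

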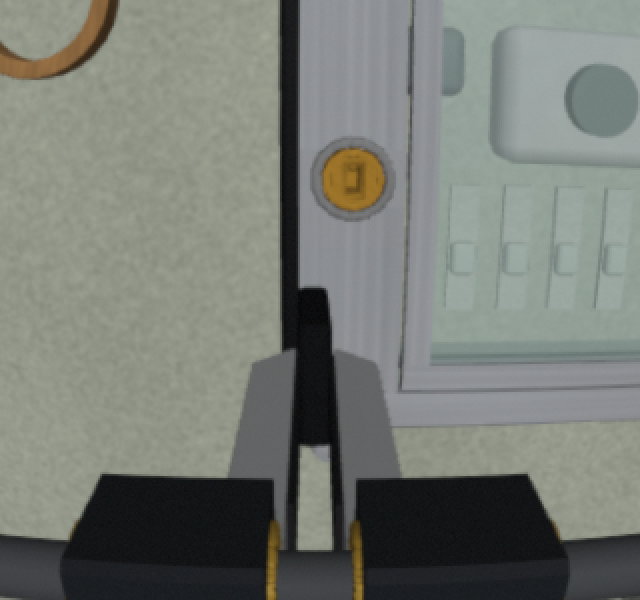

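The lock is at crop (353,179), full picture (336,189), and the bow spans crop v 288–444. I'll compute the bow ends for the key's offset in the hand.

```bash
python3 - <<'E'
from h import *
a=np.load("k5.npy"); k=vision.get_calibration("wrist"); print(np.round(a,4),np.round(k["position"],4))
for z in(.256,.22):
  print(z,np.round(toplane([(160+x/2,100+y/2) for x,y in((314,444),(314,288),(314,300),(299,290),(327,290),(299,444),(331,444))],"wrist",z),4).tolist())
print(toplane([(160+353.5/2,100+178.5/2)],"wrist",.137))
E
```

```text
[ 0.5204  0.2196  0.4341  0.1399  0.9899 -0.0219 -0.0031  0.5153  0.1392
  0.25  ] [0.5201 0.2202 0.4342]
0.256 [[0.5158, 0.1212], [0.5177, 0.1656], [0.5176, 0.1625], [0.5139, 0.1653], [0.521, 0.165], [0.5117, 0.1214], [0.5204, 0.121]]
0.22 [[0.5149, 0.1013], [0.5172, 0.1546], [0.5171, 0.1508], [0.5127, 0.1542], [0.5211, 0.1538], [0.51, 0.1015], [0.5205, 0.101]]
[[0.5340749  0.17464731]]
```

```bash
python3 - <<'E'
from h import *
q=Q(np.pi/2-.043); T=np.array([.533,.1752])
r.move_l([*T,.235],q,vel=.15); r.move_l([*T,.204],vel=.08); r.hold(.1)
w0=telemetry.current_wrist_force(); print(np.round(w0,1))
for z in(.199,.196,.193,.190):
    g=r.move_l([*T,z],vel=.03,guard=12)
    print(z,g,np.round(telemetry.current_ee_pos(),4),np.round(telemetry.current_wrist_force()-w0,1),np.round(telemetry.current_torque(),2),round(telemetry.current_opening(),4))
    if g: break
print(telemetry.current_t())
E
```

```text
[-0.3 -0.1 -0.2]
0.199 False [0.5329 0.1752 0.1989] [ 0.1  0.  -0.1] [-0.09 -0.08 -0.05] 0.007
0.196 False [0.5329 0.1752 0.1958] [ 0.8  0.4 -0.5] [-0.04 -0.11 -0.07] 0.007
0.193 False [0.5328 0.1752 0.1927] [ 0.6  0.9 -0.3] [-0.07 -0.09  0.06] 0.0069
0.19 False [0.5328 0.1751 0.1898] [ 0.6  0.  -0.6] [-0.07 -0.12 -0.04] 0.007
35.7083
```

It entered freely. I'll push home with a small wiggle past the pins.

```bash
python3 - <<'E'
from h import *
T=np.array([.533,.1752]); s=1
w0=telemetry.current_wrist_force()
for z in np.arange(.187,.1665,-.003):
    s=-s
    g=r.move_l([T[0],T[1]+.0005*s,z],Q(np.pi/2-.043+.04*s),vel=.02,guard=25)
    e=telemetry.current_ee_pos()
    print(round(z,4),g,np.round(e,4),np.round(telemetry.current_wrist_force()-w0,1),round(telemetry.current_torque()[2],2),round(telemetry.current_opening(),4))
    if g: break
print(telemetry.current_t())
E
```

```text
0.187 False [0.533  0.1747 0.187 ] [-0.6 -0.4  0.6] 0.03 0.0071
0.184 False [0.5333 0.1758 0.1844] [-0.7  0.3  2.8] 0.01 0.0069
0.181 False [0.5329 0.1748 0.181 ] [0.1 0.5 2.1] -0.02 0.0074
0.178 False [0.5333 0.1758 0.1783] [-0.5  0.9  4. ] 0.07 0.007
0.175 False [0.5335 0.1749 0.1756] [0.4 0.1 5.1] -0.03 0.0071
0.172 False [0.533  0.1755 0.172 ] [-0.5 -0.2  3.3] -0.01 0.0074
0.169 False [0.5337 0.1749 0.1697] [0.4 1.  6. ] 0.03 0.007
37.8583
```

```bash
python3 - <<'E'
from h import *
T=np.array([.5332,.1752]); w0=np.array([-.3,-.1,-.5])
for z,s in((.1675,.03),(.166,-.03),(.1645,0)):
    g=r.move_l([*T,z],Q(np.pi/2-.043+s),vel=.02,guard=18); 
    e=telemetry.current_ee_pos(); print(z,g,np.round(e,4),np.round(telemetry.current_wrist_force()-w0,1),round(telemetry.current_opening(),4))
    if g: break
vision.snapshot("side"); print([(np.round(d["at"],3).tolist(),round(d["score"],2)) for d in models.mark_of("showcase_key","side")[:2]])
print(telemetry.current_t())
E
```

```text
0.1675 False [0.5336 0.1752 0.168 ] [ 1.4 -0.6  5.2] 0.0072
0.166 False [0.5338 0.1751 0.1668] [ 0.6 -0.7  6.8] 0.0071
0.1645 False [0.5342 0.175  0.1665] [-0.8 -0.6 12.5] 0.0068
[([0.538, 0.171, 0.106], 0.56)]
38.7083
```

Seated: contact at 12 N and TCP z 0.1665, so the tip is at about 0.106. Now the turn.

```bash
python3 - <<'E'
from h import *
T=np.array([.5335,.175]); b=np.pi/2-.043
gripper_to(.004,40); print(telemetry.current_opening())
for d in(.2,.4,.6,.8,1.0,1.2,1.4,1.5,1.6,1.66,1.72):
    try: g=r.move_l([*T,.1655],Q(b-d),vel=.03,guard=30)
    except r.PlanningError as x: print(d,x); break
    rot=R.from_quat(np.array(telemetry.current_tool_rot())[[1,2,3,0]]).as_matrix(); 
    print(d,g,np.round(b-np.arctan2(rot[1,0],rot[0,0]),3),np.round(telemetry.current_ee_pos(),4),np.round(telemetry.current_wrist_force(),1),round(telemetry.current_torque()[2],2),round(telemetry.current_opening(),4),round(telemetry.current_finger_force(),1),round(telemetry.current_t(),2))
    if g or abs(telemetry.current_torque()[2])>1.0: break
E
```

```text
0.006400391380489838
0.2 False 0.201 [0.534  0.1747 0.1667] [-0.7 -1.   9. ] 0.05 0.0063 40.1 39.27
0.4 False 0.401 [0.534  0.1746 0.1666] [-0.2 -0.7  8.5] 0.04 0.0066 40.1 39.62
0.6 False 0.601 [0.5339 0.1745 0.1667] [-0.9 -1.2  9. ] 0.04 0.0066 40.1 39.98
0.8 False 0.801 [0.5338 0.1745 0.1666] [-0.1 -2.4  8.7] 0.02 0.0066 40.1 40.33
1.0 False 1.001 [0.5337 0.1744 0.1666] [-1.2 -0.7  8.6] 0.04 0.0069 40.1 40.67
1.2 False 1.201 [0.5337 0.1744 0.1666] [-0.9 -1.8  8.8] 0.06 0.0067 40.1 41.02
1.4 False 1.401 [0.5338 0.1742 0.1667] [-1.  -1.6  8.4] 0.09 0.0066 40.1 41.38
1.5 False 1.501 [0.5337 0.1741 0.1666] [-0.4 -2.4  9.7] 0.1 0.0066 40.1 41.62
1.6 False 1.601 [0.5337 0.174  0.1666] [-0.1 -2.9  9. ] 0.12 0.0064 40.2 41.88
1.66 False 1.661 [0.5337 0.174  0.1666] [-0.8 -2.9  9.5] 0.04 0.0066 40.2 42.12
1.72 False 1.721 [0.5337 0.174  0.1666] [-1.  -3.2  8.8] 0.07 0.0069 40.2 42.38
```

```bash
python3 - <<'E'
from h import *
T=np.array([.5337,.1742]); b=np.pi/2-.043
for d in(1.78,1.84):
    g=r.move_l([*T,.1655],Q(b-d),vel=.03,guard=30); r.hold(.2)
    print(d,g,np.round(telemetry.current_ee_pos(),4),np.round(telemetry.current_wrist_force(),1),[round(telemetry.current_torque()[2],2) for _ in range(3)],round(telemetry.current_opening(),4))
im=vision.snapshot("wrist"); cv2.imwrite("pics/w6.png",im[100:400,160:480][:,:,::-1].repeat(2,0).repeat(2,1))
for c in("wrist","side"):
  vision.snapshot(c)
  for n in("post_right","post_left","showcase_key"):print(c,n,[(np.round(d["at"],3).tolist(),round(d["score"],2)) for d in models.mark_of(n,c)[:2]])
print(telemetry.current_t())
E
```

```text
1.78 False [0.5337 0.1737 0.1666] [-0.8 -1.7  9.2] [np.float64(0.13), np.float64(0.13), np.float64(0.13)] 0.0067
1.84 False [0.5337 0.1738 0.1666] [-1.  -1.7  8.9] [np.float64(0.14), np.float64(0.14), np.float64(0.14)] 0.0066
wrist post_right [([0.52, 0.072, 0.157], 0.84), ([0.63, 0.166, -0.001], 0.61)]
wrist post_left [([0.529, 0.278, 0.154], 0.72)]
wrist showcase_key [([0.531, 0.172, 0.107], 0.69)]
side post_right [([0.522, 0.073, 0.154], 0.57)]
side post_left [([0.53, 0.276, 0.156], 0.75)]
side showcase_key [([0.534, 0.173, 0.105], 0.76)]
43.725
```

View pics/w6.png

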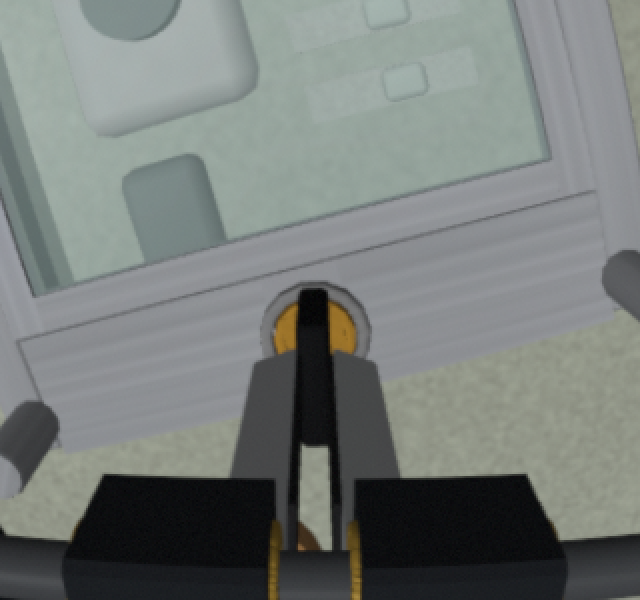

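The key is in line with the fingers, down in the lock and turned past a quarter against the stop, with a steady 0.14 N m. The posts put the case yaw at -0.042, unchanged, so I'm handing in.

```bash
python3 - <<'E'
from h import *
r.hold(.3); print(telemetry.current_finger_force(), r.sign_off())
E
```

```text
the job is handed in; nothing more can be done
40.20170956326183 None
```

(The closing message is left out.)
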